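Bolt the patio bar cabinet's door

ROBOT

A 6-joint arm with a two-finger parallel gripper is mounted at the origin on the work surface. World frame = base frame: x ahead of the robot, y to its left, z up, the work surface at z = 0. Lengths are in m, angles in degrees, forces in N, time in s.
With the tool pointing down it reaches from about 0.4 to 0.825 m from the base axis. Payload 7 kg.
Tool frame: the origin (TCP) lies on the centre line of the jaws, within the pads' length; the fingertips stand 19 mm ahead of it and the grasp point (between the pads) is the TCP (r.tips_ahead is the distance from the TCP to the fingertips, in m); z points along the fingers, y is the line along which they close (so a half turn about z gives the same grasp; the last joint's range is limited). The gripper opens to 88 mm and grips with 3 to 60 N. Pads are 19 mm wide; open, the fingers measure 130 mm over their backs; the gripper's body (78 mm by 193 mm) begins 47 mm behind the grasp point.
Start: joints at [80.678, 20.546, 0.682, 0, -70.136, -16.507], TCP at [0.294, 0.608, 0.246] pointing down, gripper open.
Joint ranges: [-176.03, 176.03], [-82.01, 121.73], [-58.28, 71.71], [-173.87, 95.51], [-174.79, -0.11], [-173.66, 173.66]. Speed limits (degrees/s): [136.94, 136.94, 172.46, 180, 180, 180].

INTERFACE

Orientations are given as [roll, pitch, yaw] about the fixed x, y, z axes, in that order (R = Rz(yaw) Ry(pitch) Rx(roll)).
In Python, from plant import r, viewer, close_job gives the robot as it stands. The module is installed in compiled form; this text tells all that it offers.
- The arm moves only by the tool arm_command, never from a script. Its arguments are lists of equal length, an entry for each row: "travel": the shift along the world's x, y, z scaled (see below), a list of three; "delta_rot": the turn, a rotation vector about the world's x, y, z scaled (see below), a list of three. In form: {"travel": [[dx, dy, dz], ...], "delta_rot": [[rx, ry, rz], ...]}. A call has 1 to 20 rows; each row is the pose to reach, as a shift and turn from the pose commanded when the call began; what a row does not reach only later rows make up. The controller multiplies each number of a shift by 0.5 m and each number of a turn by 90 degrees. A row lasts 1/8 s, in which the tool goes at most 62.5 mm and 10.7 degrees, less where a joint would pass 70% of its speed; a pose out of reach is approached as far as the arm can. A call with a number of a shift or a turn outside -1 to 1 is refused whole. A call with a gripper value outside its range is refused whole. "grip" is the opening, from 0 (shut) to 1 (fully open), set as the call begins (left out, the last holds). The fingers move at their own pace and stop on an object; "newtons" is the grip in N (left out, the last holds). Time passes only in rows, so rows that repeat a pose let the fingers close. It gives the time, the measured TCP pose, the force, the opening and the grip force at its end, in the units of the state.
- r.get_state(): the state, without advancing time (a new reading comes with each control period).
- viewer.capture(name): name is "scene" or "top"; returns a dict with "img" (480x640x3 uint8, red, green, blue), "camera_matrix" (3x3 intrinsics, pixels), "R" (3x3) and "t" (3): a world point X has camera coordinates R X + t. Camera axes: x right, y down, z forward; pixel columns grow to the right and rows downward; lengths in m; the calibration is good to about 2 mm. A picture is of the moment at which its call begins. There is no depth.
- close_job(): hands the job in; it is judged then, once.
The state is a dict: "time_s": time; "joints": joint angles; "qd": joint speeds; "joint_torque": joint torques, N m; "tcp_pos": TCP position; "eef_rot": TCP orientation; "contact_force": force on the tool from outside, world axes, zero at the start; "moment": the same for the moment, N m; "gripper_width": finger opening in m; "gripper_force": force on a finger pad.
Only numpy, scipy, OpenCV 4.12 (cv2) and the standard library are available. Lean on these libraries where they do the work, as an engineer would, in place of code of your own. Each camera call takes 0.05 s, during which the arm holds its last target. There are 200 camera calls.

TASK

The wind keeps swinging the little pine cabinet's door open. Push the door fully shut, then slide the steel bolt lying in the guides on top of the cabinet through the door's eyelet and fully home, until its knob meets the guide. Leave all the other things where they are.

Things in the scene. Friction and masses are not known exactly. Their poses are not given: they have to be found in the camera images.
- cabinet: Pine cabinet fixed to the table: 160 deep (x) x 200 wide (y) x 180 high (mm). Origin at the centre of its underside; its own -x is the front with the door, +y its left seen from the robot, z up. Flat top at z = 180; carcass front at own x = -80. Two steel guide blocks on its top, near the front, carry the bolt parallel to own y.
- door (a joint): Door angle, rad, about the vertical hinge at the cabinet's left front edge: 0 = shut flush, grows as its right (free) edge swings out towards the robot. Stiff hinge: it stays where it is left. Pine door 194 wide, z = 13 to 175, 14 thick. A steel knob sticks out 20 from its face at z = 85, 165 from the hinge.
- door_hinge (a point): On the hinge line at the height of the cabinet's top, at the cabinet's own (-80, 97, 180). Turns with the door: its -y points along the door to the free edge, -x out of the outer face, which lies 14 in front of this point. A steel eyelet strap, 2.5 thick, lies on that face 157 to 187 from the hinge, z = 143 to 183, and goes back over the door's top.
- door_eye (a point): Centre of the eyelet's round hole (diameter 17) in an upright steel plate 30 wide, 28 high, 5 thick that the door's strap carries back over the cabinet's top. Turns with the door; its y is the hole's axis. 172 from the hinge along the door, 25 behind the hinge line, z = 196; in line with the bolt only when the door is shut.
- bolt: Loose steel bolt: rod of diameter 10 with a round nose, at its outer end a round knob of diameter 26, 14 thick; 149 long overall. It lies in the guides, knob to the cabinet's left. Origin on its axis at the knob's flat outer face; its own -y points to the nose. Fully home the knob touches the guide and the origin is 14 outside point guide_mouth.
- bolt_tip (a point): The bolt's rounded nose, on its axis, 149 from its origin. Before the work it is short of the eyelet; when fully home it stands 30 beyond the eyelet's centre.
- guide_mouth (a point): Fixed point on the tunnel axis at the left face of the left guide, where the knob comes to rest; cabinet's own (-55, 30, 196). The guides are 28 (x) x 15 (y), tops at z = 210, with 12 square tunnels; they span own y = 15..30 and -35..-20.
- tumbler_a: Clear acrylic tumbler, 72 across, 110 high, left of the cabinet or right of it. Origin under its centre. Bystander.
- tumbler_b: Clear acrylic tumbler like the other. Bystander.
- ramekin: Brown ceramic ramekin, 64 across, 40 high, on the rear of the cabinet's top. Origin under its centre. Bystander.
- coaster: Round aluminium coaster, 94 across, 5 thick, lying on the table. Bystander.
- scoop: Stainless ice scoop lying on the table, 195 long, 32 high; origin under its bowl. Bystander.
- flask: Steel drinking flask standing on the table, 68 across, 200 high. Origin under its centre. Bystander.
- bucket: Stainless ice bucket standing on the table, 150 across, 140 high. Origin under its centre. Bystander.
Things that resemble listed ones, but are neither listed nor needed, are in the scene too. What is shaped like the bolt but green or yellow is not meant.

How it is judged:
By the outcome, as a careful person would: the job done as asked, in the order asked, and still so for the second after the job is handed in, with the robot touching nothing.
It also fails if it takes over 48 s, if anything falls off the work surface, if the arm or the gripper's body presses on something with over 40 N, if the wrist force passes 120 N, or if a joint passes its speed limit or range.

## Working session

There is one attempt and no reset: what is moved stays moved. The work goes in short steps, Python scripts to look and compute and a tool call to move; the robot and the scene stay as the last step left them, time stands still between calls to the robot, and variables do not carry over. Pictures are saved under pics/ and viewed, at most 10 in all, crops included, and the job is handed in when it is done.

Besides the shell and the picture viewer there is one more tool, called after "Emit:" as a command line: name --argument value ..., lists and objects as JSON in quotes. arm_command: Moves the arm, as the interface text tells. Shifts and turns lie within -1 to 1; 1 stands for 0.5 m of shift or 90 degrees of turn. Its arguments: {"type":"object","properties":{"travel":{"type":"array"},"delta_rot":{"type":"array"},"grip":{"type":"number"},"newtons":{"type":"number"}},"required":["travel","delta_rot"]}

```bash
mkdir -p pics
python3 - <<'E'
from plant import r,viewer
import cv2,numpy as np,pickle
d={}
for n in("scene","top"):
    c=viewer.capture(n);d[n]=c
    cv2.imwrite(f"pics/{n}0.png",c["img"][:,:,::-1])
    print(n,np.round(c["camera_matrix"],1).tolist(),np.round(c["R"],3).tolist(),np.round(c["t"],3))
pickle.dump(d,open("cap0.pkl","wb"))
print(r.get_state())
E
```

```text
scene [[444.3, 0.0, 323.8], [0.0, 444.3, 238.8], [0.0, 0.0, 1.0]] [[-0.482, 0.876, 0.008], [0.695, 0.388, -0.605], [-0.534, -0.286, -0.796]] [ 0.253 -0.299  1.432]
top [[449.1, 0.0, 311.7], [0.0, 449.1, 238.7], [0.0, 0.0, 1.0]] [[-0.007, -1.0, 0.003], [-0.982, 0.006, -0.188], [0.188, -0.004, -0.982]] [0.023 0.59  1.293]
{'time_s': 0.1, 'joints': array([ 8.06797021e+01,  2.05858389e+01,  6.39539880e-01, -1.78816791e-02,
       -7.01359446e+01, -1.65055878e+01]), 'qd': array([ 0.01982267, -0.12615852,  0.08594397,  0.11503129, -0.0278015 ,
        0.10540291]), 'joint_torque': array([-1.98305199e-03, -5.84161627e+01,  2.93750256e+01,  7.01553494e+00,
        1.01956030e-02, -4.92726917e-05]), 'tcp_pos': array([0.29391263, 0.60719871, 0.24473667]), 'eef_rot': array([ 1.79916369e+02, -7.25002595e-03, -2.58319684e+01]), 'contact_force': array([-0.16070955,  0.18505139, -0.4979324 ]), 'moment': array([0.02666192, 0.00368154, 0.01443821]), 'gripper_force': 0.0, 'gripper_width': 0.08748233773658647}
```

View pics/scene0.png

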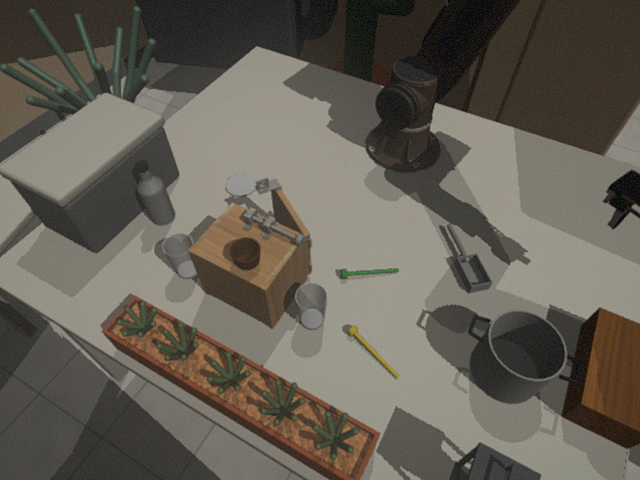

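View pics/top0.png

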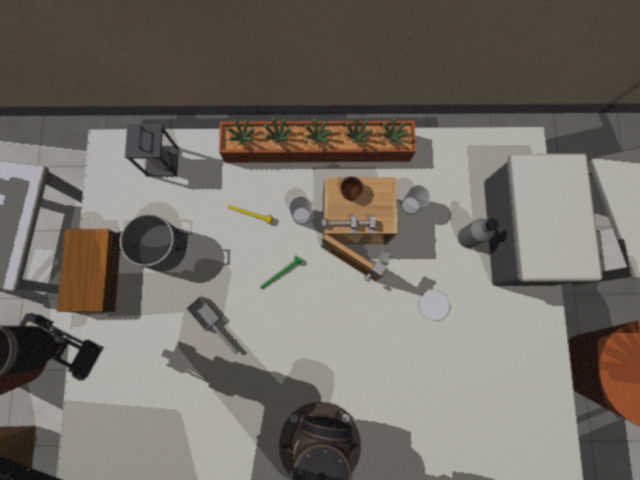

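The scene view shows the cabinet around (250,260), with the bolt on top at (272,225) and the door standing open. In the top view the cabinet top spans about (325–397, 178–235), the knob is near (325,223), and the free edge of the door is near (383,268). I'll zoom in on both.

Run:
```python
import cv2,numpy as np,pickle
d=pickle.load(open("cap0.pkl","rb"))
a=d["scene"]["img"][170:330,180:335];b=d["top"]["img"][165:290,285:440]
f=lambda i,s:cv2.resize(i,None,fx=s,fy=s,interpolation=cv2.INTER_CUBIC)
A=f(a,5)[:,:,::-1];B=f(b,5)[:,:,::-1]
def grid(I,u0,v0):
    I=I.copy()
    for u in range(0,I.shape[1],100): cv2.putText(I,str(u0+u//5),(u,10),0,.4,(0,0,255));cv2.line(I,(u,12),(u,18),(0,0,255))
    for v in range(0,I.shape[0],100): cv2.putText(I,str(v0+v//5),(0,v+4),0,.4,(0,0,255))
    return I
cv2.imwrite("pics/cs.png",grid(A,180,170)[:600]);cv2.imwrite("pics/ct.png",grid(B,285,165)[:600])
```

```text
(no output)
```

View pics/cs.png

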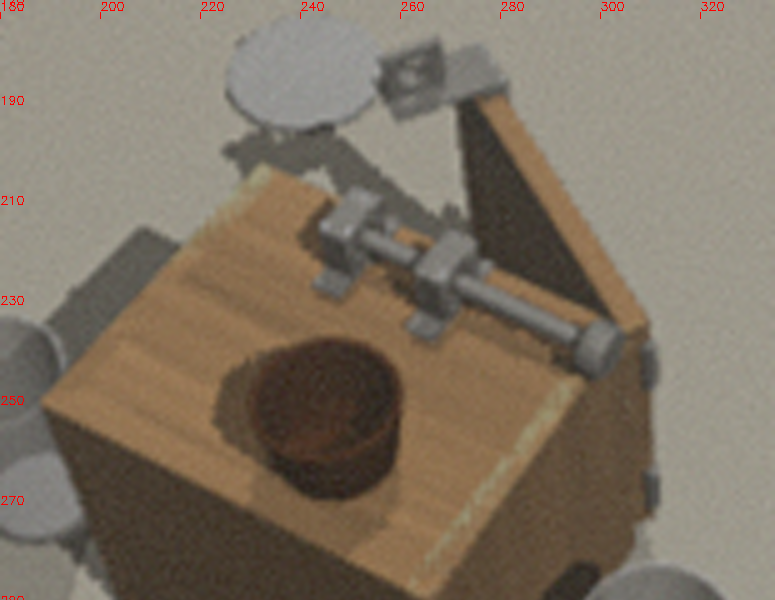

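View pics/ct.png

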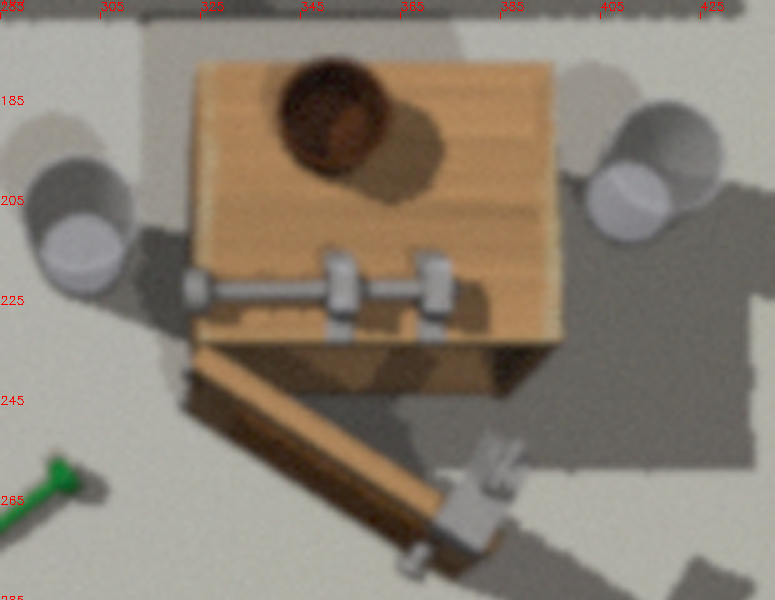

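The zoomed views show the bolt's knob at about (300,240) in the scene view and (323,222) in the top view. The eyelet hole is at (262,184) in the scene view. The door is about 30° open, with its knob at (367.5,277) in the top view. I'll fit the cabinet pose, door angle and bolt position from both views.

```bash
cat > fit.py <<'E'
import cv2,numpy as np,pickle
from scipy.optimize import least_squares
d=pickle.load(open("cap0.pkl","rb"))
px=lambda c,u,v:(np.array([u,v])+.5)/5-.5+(np.array([180,170]) if c=="scene" else np.array([285,165]))
def proj(c,X):
    k=d[c];p=k["camera_matrix"]@(k["R"]@X+k["t"]);return p[:2]/p[2]
def tri(a,b):
    P=[d[c]["camera_matrix"]@np.c_[d[c]["R"],d[c]["t"]] for c in("scene","top")]
    X=cv2.triangulatePoints(P[0],P[1],px("scene",*a).reshape(2,1),px("top",*b).reshape(2,1))
    return (X[:3]/X[3]).ravel()
def W(p,q):
    x,y,z,yw=p[:4];c,s=np.cos(yw),np.sin(yw)
    return np.array([x+c*q[0]-s*q[1],y+s*q[0]+c*q[1],z+q[2]])
def D(p,q): # door frame, offsets from hinge
    a=-p[4];c,s=np.cos(a),np.sin(a)
    return W(p,[-.08+c*q[0]-s*q[1],.097+s*q[0]+c*q[1],.18+q[2]])
obs=[("scene",42,402,W,(.08,-.1,.18)),("scene",425,598,W,(.08,.1,.18)),("scene",265,165,W,(-.08,-.1,.18)),
("top",198,62,W,(.08,.1,.18)),("top",552,62,W,(.08,-.1,.18)),("top",560,342,W,(-.08,-.1,.18)),("top",193,342,W,(-.08,.1,.18)),
("scene",412,72,D,(.025,-.172,.016)),("top",413,562,D,(-.03,-.165,-.095))]
f=lambda p:np.concatenate([proj(c,g(p,np.array(q)))-px(c,u,v) for c,u,v,g,q in obs])
if __name__=="__main__":
    s=least_squares(f,[.6,-.1,0,0,.5],loss="soft_l1")
    p=s.x;print(np.round(p,4),np.degrees(p[3:]));print(np.round(f(p).reshape(-1,2),1).tolist())
    np.save("p.npy",p)
    print("knob tri",tri((592,350),(197,288)),"hinge",D(p,np.zeros(3)))
    print("guide_mouth",W(p,(-.055,.03,.196)),"home origin",W(p,(-.055,.044,.196)))
    print("free edge outer top",D(p,(-.014,-.194,0)),"doorknob",D(p,(-.034,-.165,-.095)),"eye",D(p,(.025,-.172,.016)))
    p2=p.copy();p2[4]=0;print("shut: face strap",D(p2,(-.0165,-.172,0)),"knob",D(p2,(-.034,-.165,-.095)),"eye",D(p2,(.025,-.172,.016)))
E
python3 fit.py
```

```text
[ 6.624e-01 -1.145e-01  1.000e-04 -1.210e-02  5.503e-01] [-0.69414804 31.53074485]
[[0.1, -0.1], [0.9, 0.7], [0.3, -0.8], [-0.2, -0.4], [0.4, -0.0], [0.6, -0.0], [0.8, -0.4], [0.0, 0.4], [0.0, 0.3]]
knob tri [ 0.61043469 -0.01552859  0.19423499] hinge [ 0.58361138 -0.01654439  0.18012682]
guide_mouth [ 0.60779785 -0.08384234  0.19612682] home origin [ 0.60796746 -0.06984337  0.19612682]
free edge outer top [ 0.46831861 -0.17319552  0.18012682] doorknob [ 0.46686345 -0.13799775  0.08512682] eye [ 0.51304248 -0.17538087  0.19612682]
shut: face strap [ 0.56502884 -0.18833187  0.18012682] knob [ 0.54761492 -0.18112037  0.08512682] eye [ 0.60652579 -0.18883464  0.19612682]
```

The fit is good to under 1 px. The base height comes out at 0, and the triangulated bolt axis is at z = 0.194 against the expected 0.196. Plan: with closed fingers at yaw 0, push the door in +x at y ≈ -0.175, then push the bolt's knob in -y.

Emit:
arm_command --travel '[[0.352, -0.916, 0.03], [0.352, -0.916, 0.03], [0.352, -0.916, 0.03], [0.352, -0.916, 0.03], [0.352, -0.916, 0.03], [0.352, -0.916, 0.03], [0.352, -0.916, 0.03], [0.352, -0.916, 0.03], [0.352, -0.916, 0.03], [0.352, -0.916, 0.03]]' --delta_rot '[[0, 0, 0.08], [0, 0, 0.16], [0, 0, 0.24], [0, 0, 0.287], [0, 0, 0.287], [0, 0, 0.287], [0, 0, 0.287], [0, 0, 0.287], [0, 0, 0.287], [0, 0, 0.287]]' --grip 0 --newtons 30

```text
time_s: 1.35
tcp_pos: [0.47, 0.1494, 0.2603]
eef_rot: [-180.0, 0.0, -0.1]
contact_force: [-0.5, -0.6, 0.1]
gripper_width: 0.0006
gripper_force: 0.0
```

Emit:
arm_command --travel '[[-0.08, -0.65, 0], [-0.08, -0.65, 0], [-0.08, -0.65, 0], [-0.08, -0.65, 0], [-0.08, -0.65, 0], [-0.08, -0.65, 0], [-0.08, -0.65, 0], [-0.08, -0.65, 0], [-0.08, -0.65, -0.17], [-0.08, -0.65, -0.17], [-0.08, -0.65, -0.17], [-0.08, -0.65, -0.17]]' --delta_rot '[[0, 0, 0], [0, 0, 0], [0, 0, 0], [0, 0, 0], [0, 0, 0], [0, 0, 0], [0, 0, 0], [0, 0, 0], [0, 0, 0], [0, 0, 0], [0, 0, 0], [0, 0, 0]]'

```text
time_s: 2.85
tcp_pos: [0.4313, -0.1747, 0.1768]
eef_rot: [180.0, -0.1, 0.1]
contact_force: [0.4, 0.0, -0.2]
gripper_width: 0.0
gripper_force: 0.0
```

Emit:
arm_command --travel '[[0.02, 0, 0], [0.04, 0, 0], [0.06, 0, 0], [0.075, 0, 0], [0.09, 0, 0], [0.1, 0, 0], [0.11, 0, 0], [0.12, 0, 0], [0.13, 0, 0], [0.14, 0, 0], [0.15, 0, 0], [0.16, 0, 0], [0.17, 0, 0], [0.18, 0, 0], [0.19, 0, 0], [0.2, 0, 0], [0.21, 0, 0], [0.22, 0, 0], [0.23, 0, 0]]' --delta_rot '[[0, 0, 0], [0, 0, 0], [0, 0, 0], [0, 0, 0], [0, 0, 0], [0, 0, 0], [0, 0, 0], [0, 0, 0], [0, 0, 0], [0, 0, 0], [0, 0, 0], [0, 0, 0], [0, 0, 0], [0, 0, 0], [0, 0, 0], [0, 0, 0], [0, 0, 0], [0, 0, 0], [0, 0, 0]]'

```text
time_s: 5.22
tcp_pos: [0.5454, -0.1754, 0.1756]
eef_rot: [-180.0, -0.0, 0.0]
contact_force: [-0.7, 0.5, -0.5]
gripper_width: 0.0005
gripper_force: 0.2
```

Emit:
arm_command --travel '[[0.005, 0, 0], [0.01, 0, 0], [0.015, 0, 0], [0.02, 0, 0], [0.022, 0, 0], [0.024, 0, 0], [0.024, 0, 0]]' --delta_rot '[[0, 0, 0], [0, 0, 0], [0, 0, 0], [0, 0, 0], [0, 0, 0], [0, 0, 0], [0, 0, 0]]'

```text
time_s: 6.1
tcp_pos: [0.555, -0.1755, 0.1755]
eef_rot: [-180.0, 0.2, -0.0]
contact_force: [-9.0, 0.8, 5.4]
gripper_width: 0.0004
gripper_force: 4.2
```

Run:
```python
from plant import r,viewer
import cv2,numpy as np
I=[]
for n,(u,v) in(("scene",(180,170)),("top",(285,165))):
    c=viewer.capture(n);a=c["img"][v:v+110,u:u+155,::-1]
    I.append(cv2.resize(a,(400,284),interpolation=cv2.INTER_CUBIC) if 0 else cv2.resize(a,None,fx=3.8,fy=3.8,interpolation=cv2.INTER_CUBIC)[:300*2])
    cv2.imwrite(f"pics/{n}1.png",I[-1])
```

```text
(no output)
```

View pics/scene1.png

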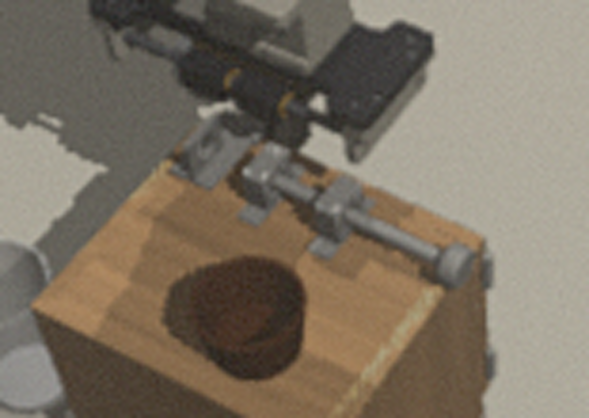

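The eyelet, at about (208,150) in the crop, now stands in line with the bolt, and the push meets resistance at about 9 N. I'll press a little more to seat the door.

Emit:
arm_command --travel '[[0.004, 0, 0], [0.008, 0, 0], [0.008, 0, 0], [0.008, 0, 0]]' --delta_rot '[[0, 0, 0], [0, 0, 0], [0, 0, 0], [0, 0, 0]]'

```text
time_s: 6.7
tcp_pos: [0.5553, -0.1756, 0.1754]
eef_rot: [-180.0, 0.6, -0.1]
contact_force: [-21.5, 4.2, 16.8]
gripper_width: 0.0001
gripper_force: 10.8
```

Emit:
arm_command --travel '[[-0.012, 0, 0], [-0.04, 0, 0], [-0.12, 0, 0], [-0.12, 0, 0.1], [-0.12, 0, 0.2], [-0.12, 0, 0.2], [-0.12, 0.45, 0.2], [-0.12, 0.45, 0.2], [-0.12, 0.45, 0.2], [-0.12, 0.45, 0.2], [0.095, 0.45, 0.2], [0.095, 0.45, 0.2], [0.095, 0.45, 0.2]]' --delta_rot '[[0, 0, 0], [0, 0, 0], [0, 0, 0], [0, 0, 0], [0, 0, 0], [0, 0, 0], [0, 0, 0], [0, 0, 0], [0, 0, 0], [0, 0, 0], [0, 0, 0], [0, 0, 0], [0, 0, 0]]'

```text
time_s: 8.32
tcp_pos: [0.6103, 0.0498, 0.2731]
eef_rot: [179.9, 0.1, -0.0]
contact_force: [-0.6, -0.3, 0.1]
gripper_width: 0.0006
gripper_force: 0.0
```

Run:
```python
from plant import r,viewer
import cv2,numpy as np
from fit import W,D,proj
p=np.load("p.npy");p[4]=0
for n,(u,v) in(("scene",(180,170)),("top",(285,165))):
    c=viewer.capture(n);a=c["img"][v:v+110,u:u+155,::-1]
    a=cv2.resize(a,None,fx=5,fy=5,interpolation=cv2.INTER_CUBIC)
    for X in(D(p,(.025,-.172,.016)),W(p,(-.055,.03,.196)),D(p,(-.034,-.165,-.095))):
        q=(proj(n,X)-(u,v)+.5)*5-.5;cv2.drawMarker(a,tuple(q.astype(int).tolist()),(0,0,255),0,10)
    cv2.imwrite(f"pics/{n}2.png",a)
```

```text
(no output)
```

View pics/scene2.png

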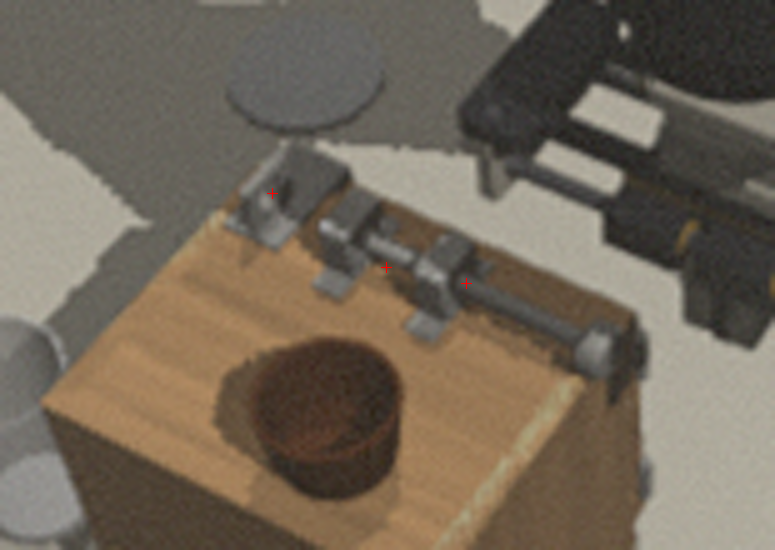

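View pics/top2.png

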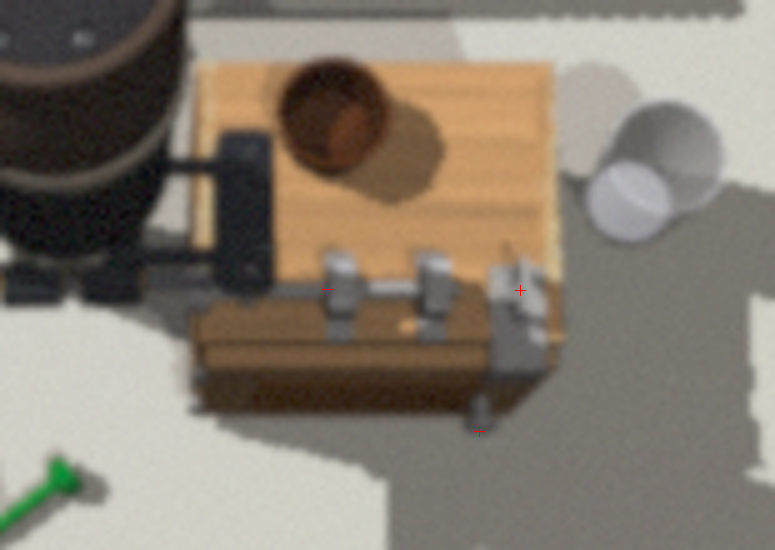

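The door is shut: the predicted eye and door-knob marks fall on the eyelet at (272,192) in the scene view and on the knob at (479,430) in the top view. Next I lower beside the bolt's knob and push it in -y.

Emit:
arm_command --travel '[[0, 0, -0.07], [0, 0, -0.134], [0, 0, -0.134], [0, -0.03, -0.134], [0, -0.05, -0.134], [0, -0.06, -0.134], [0, -0.07, -0.134], [0, -0.08, -0.134], [0, -0.09, -0.134], [0, -0.1, -0.134], [0, -0.11, -0.134], [0, -0.12, -0.134], [0, -0.13, -0.134], [0, -0.14, -0.134], [0, -0.14, -0.134]]' --delta_rot '[[0, 0, 0], [0, 0, 0], [0, 0, 0], [0, 0, 0], [0, 0, 0], [0, 0, 0], [0, 0, 0], [0, 0, 0], [0, 0, 0], [0, 0, 0], [0, 0, 0], [0, 0, 0], [0, 0, 0], [0, 0, 0], [0, 0, 0]]'

```text
time_s: 10.3
tcp_pos: [0.6084, -0.0211, 0.2084]
eef_rot: [180.0, 0.0, -0.0]
contact_force: [0.3, -0.5, -0.0]
gripper_width: 0.0002
gripper_force: 0.0
```

Commanded y is -0.02, and the bolt slides with almost no force. I continue towards the expected home position, TCP y ≈ -0.049.

Emit:
arm_command --travel '[[0, -0.01, 0], [0, -0.02, 0], [0, -0.03, 0], [0, -0.04, 0], [0, -0.05, 0], [0, -0.055, 0], [0, -0.06, 0], [0, -0.06, 0]]' --delta_rot '[[0, 0, 0], [0, 0, 0], [0, 0, 0], [0, 0, 0], [0, 0, 0], [0, 0, 0], [0, 0, 0], [0, 0, 0]]'

```text
time_s: 11.3
tcp_pos: [0.6086, -0.0507, 0.2086]
eef_rot: [180.0, 0.0, -0.0]
contact_force: [0.1, 0.7, -0.1]
gripper_width: 0.0006
gripper_force: 0.0
```

Emit:
arm_command --travel '[[0, -0.004, 0], [0, -0.008, 0], [0, -0.012, 0], [0, -0.016, 0], [0, -0.016, 0]]' --delta_rot '[[0, 0, 0], [0, 0, 0], [0, 0, 0], [0, 0, 0], [0, 0, 0]]'

```text
time_s: 11.92
tcp_pos: [0.6087, -0.0558, 0.2087]
eef_rot: [-179.8, -0.1, 0.0]
contact_force: [-2.4, 13.8, 3.8]
gripper_width: 0.0006
gripper_force: 6.9
```

Run:
```python
from plant import r,viewer
import cv2
u,v=200,175
a=viewer.capture("scene")["img"][v:v+90,u:u+120,::-1]
cv2.imwrite("pics/s3.png",cv2.resize(a,None,fx=6,fy=6,interpolation=cv2.INTER_CUBIC))
```

```text
(no output)
```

View pics/s3.png

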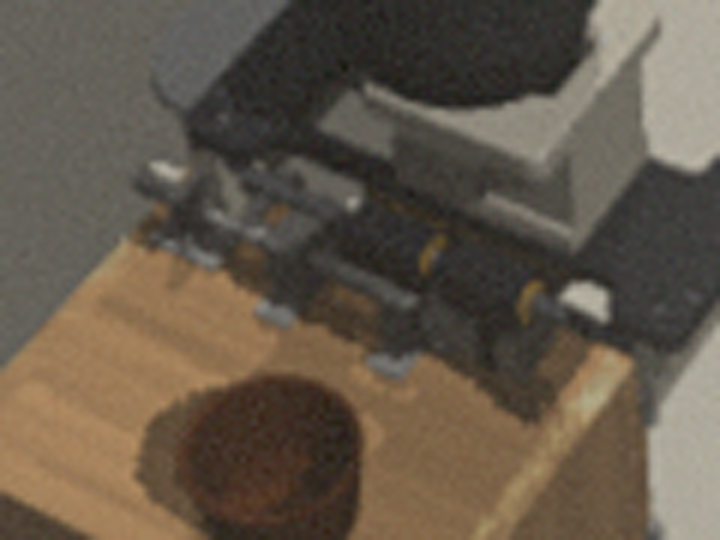

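The nose stands out past the eyelet at about (150,178) in the crop, and the knob is at the left guide. I'll press slightly more to confirm the stop.

Emit:
arm_command --travel '[[0, -0.003, 0], [0, -0.006, 0], [0, -0.006, 0], [0, -0.006, 0]]' --delta_rot '[[0, 0, 0], [0, 0, 0], [0, 0, 0], [0, 0, 0]]'

```text
time_s: 12.48
tcp_pos: [0.6087, -0.0561, 0.2087]
eef_rot: [-179.6, -0.1, 0.1]
contact_force: [-5.3, 25.9, 6.6]
gripper_width: 0.0004
gripper_force: 13.2
```

Hard stop confirmed. I back off in +y, rise clear and check.

Emit:
arm_command --travel '[[0, 0.01, 0], [0, 0.04, 0], [0, 0.12, 0], [0, 0.14, 0.1], [0, 0.14, 0.2], [0, 0.26, 0.2], [0, 0.38, 0.2], [0, 0.5, 0.2], [0, 0.5, 0.2], [0, 0.5, 0.2], [0, 0.5, 0.2]]' --delta_rot '[[0, 0, 0], [0, 0, 0], [0, 0, 0], [0, 0, 0], [0, 0, 0], [0, 0, 0], [0, 0, 0], [0, 0, 0], [0, 0, 0], [0, 0, 0], [0, 0, 0]]'

```text
time_s: 13.85
tcp_pos: [0.6086, 0.1876, 0.3087]
eef_rot: [180.0, -0.0, -0.1]
contact_force: [0.3, -0.4, -0.5]
gripper_width: 0.0003
gripper_force: 0.0
```

Run:
```python
from plant import r,viewer
import cv2,numpy as np
from fit import W,D,proj
p=np.load("p.npy");p[4]=0
O=[]
for n,(u,v) in(("scene",(200,175)),("top",(315,165))):
    a=viewer.capture(n)["img"][v:v+100,u:u+110,::-1]
    a=cv2.resize(a,None,fx=3.6,fy=3.6,interpolation=cv2.INTER_CUBIC)
    for X in(W(p,(-.055,-.105,.196)),W(p,(-.055,.044,.196))):
        q=(proj(n,X)-(u,v)+.5)*3.6-.5;cv2.drawMarker(a,tuple(q.astype(int).tolist()),(0,0,255),0,8)
    O.append(a)
cv2.imwrite("pics/fin.png",np.hstack(O)[:, :800])
```

```text
(no output)
```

View pics/fin.png

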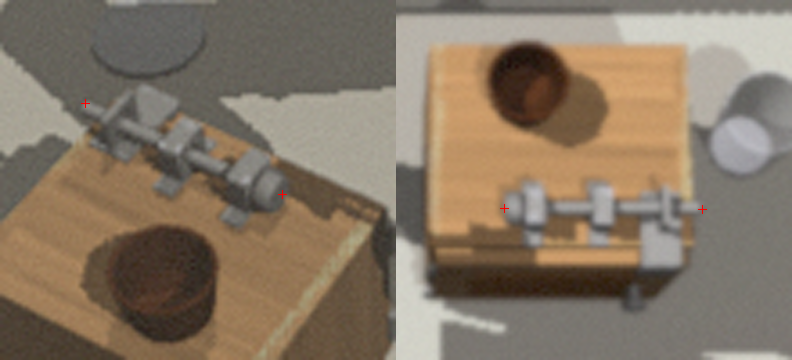

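The door is shut and the bolt runs through the eyelet with its knob against the guide. Nose and knob lie on the predicted marks: (85,103) and (282,195) in the left crop, (703,209) and (505,208) in the right.

```bash
python3 -c "
from plant import close_job
print(close_job())"
```

```text
the job is handed in; nothing more can be done
None
```

The cabinet door is shut, the bolt is through the eyelet and fully home with its knob against the guide, nothing else was touched as far as I saw, and the job was handed in at about 14 s.

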